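Take the air temperature inside a covered glass

ROBOT

A 6-joint arm with a two-finger parallel gripper is mounted at the origin on a cart in front of the work surface, level with it; the furniture and walls round the work are solid. World frame = base frame: x ahead of the robot, y to its left, z up, the work surface at z = 0. Lengths are in mm, angles in rad, forces in N, time in s.
With the tool pointing down it reaches from about 300 to 750 mm from the base axis. Payload 8.5 kg.
Tool frame: the origin (TCP) lies on the centre line of the jaws, within the pads' length; the fingertips stand bot.finger_overhang ahead of it and the grasp point (between the pads) lies 11 mm behind it (bot.finger_overhang is the distance from the TCP to the fingertips, in mm); z points along the fingers, y is the line along which they close (so a half turn about z gives the same grasp; the last joint's range is limited). The gripper opens to 85 mm and grips with 20 to 120 N. Pads are 22 mm wide; open, the fingers measure 114 mm over their backs; the gripper's body (76 mm by 85 mm) begins 54 mm behind the grasp point. The pads swing forward as they close: fully open they stand 13 mm farther back than shut.
Start: joints at [1.101, 0.381, 1.297, -0, 1.464, -0.215], TCP at [138.62, 532.226, 202.422] pointing down, gripper open.
Joint ranges: [-3.11, 3.11], [-0.89, 2.33], [0.22, 2.48], [-1.42, 4.56], [0.17, 2.85], [-2.88, 2.88]. Speed limits (rad/s): [2.39, 2.39, 3.14, 3.14, 3.14, 3.14].

INTERFACE

Orientations are given as [roll, pitch, yaw] about the fixed x, y, z axes, in that order (R = Rz(yaw) Ry(pitch) Rx(roll)).
In Python, from workcell import bot, eyes gives the robot as it stands. The module is installed in compiled form; this text tells all that it offers.
- The arm moves only by the tool carry_out, never from a script. Its argument "rows" is one flat list of numbers, 7 for each row, row after row: the finger opening in m, from 0 to 0.0854, then the shift along the tool's x, y, z in m, then the turn, a rotation vector about the tool's x, y, z in degrees. A call has 1 to 12 rows; each row shifts and turns the commanded pose from where the row before left it, along the tool's axes as they then stand; what a row does not reach is not made up. A row lasts 1/12 s, in which the tool goes at most 41.7 mm and 7.16 degrees, less where a joint would pass 70% of its speed; a pose out of reach is approached as far as the arm can. A call with a gripper value outside its range is refused whole. The fingers move at their own pace and stop on an object; "newtons" is the grip in N (left out, the last holds). Time passes only in rows, so rows that do not move let the fingers close. It gives the time, the measured TCP pose, the force, the opening and the grip force at its end, in the units of the state.
- bot.sense(): the state, without advancing time (a new reading comes with each control period).
- eyes.grab_frame(name): name is "side" or "top"; returns (picture, depth): 384x512x3 uint8, red, green, blue; 384x512 float32, mm along the optical axis (not along the pixel's ray), 0 where there is no reading.
- eyes.camera_params(name): a dict with "vfov" (degrees; the focal length in pixels is half the picture's height over the tangent of half this angle, whatever the lens; pixels are square), "cx", "cy" (the principal point, pixels), "rvec" (rotation vector, rad) and "tvec" (3), from world to camera coordinates, as OpenCV has them. Camera axes: x right, y down, z forward; pixel columns grow to the right and rows downward; lengths in mm; the calibration is good to about 2 mm. A picture is of the moment at which its call begins. camera_params takes no time and is no camera call.
- bot.job_done(): hands the job in; it is judged then, once.
The state is a dict: "t": time; "q": joint angles; "joint_velocities": joint speeds; "tau": joint torques, N m; "eef_pos": TCP position; "ee_rot": TCP orientation; "wrist_force": force on the tool from outside, world axes, zero at the start; "ft_torque": the same for the moment, N m; "finger_gap": finger opening in mm; "grip_force": force on a finger pad.
Only numpy, scipy, OpenCV 4.12 (cv2) and the standard library are available. Lean on these libraries where they do the work, as an engineer would, in place of code of your own. Each camera call takes 0.05 s, during which the arm holds its last target. There are 200 camera calls.

TASK

Set the round smoker top on the tumbler that stands on the coaster, plug down inside the rim so that it sits flat, and let go of it. Then take the probe thermometer out of its stand and lower its thin rod through the bore of the smoker top, never touching the smoker top or the glass with it, until the tip is about half way down the inside of the glass. Finish there still holding the thermometer in the gripper, upright, with the rod in the middle of the bore and its tip hanging free; leave the glass where it stands and do not disturb the things round about.

Things in the scene. Friction and masses are not known exactly. Their poses are not given: they have to be found in the camera images.
- glass: clear faceted tumbler, loose, upright on a square wooden coaster (91x85 mm, 9 mm thick, fixed); 70 mm across, 87 mm high, round mouth about 58 mm wide inside, inner floor 14 mm above its underside; origin at the centre of its underside, z up
- lid: smoker top, loose, upright on the worktop, 40 mm high, 0.15 kg: from below a wooden plug 48 mm across, 6 high; wooden flange 84 across, 10 thick; brass collar 44 across, 24 high (grip here). Straight bore 22 mm wide right through on its axis. Origin: centre of the plug's underside, z up. Seated, the flange lies on the rim, the origin 81 mm above the glass's origin
- bore_mouth (a point): centre of the upper mouth of the bore, on the smoker top's axis 40 mm above its origin
- probe: probe thermometer, loose, hanging upright in its stand, 0.09 kg: steel rod 6 mm thick, 120 mm long, pointing down from the middle of a red box-shaped head 34 mm (x) by 20 mm (y) by 55 mm high (z, 120 to 175 mm above the tip). Origin at the rod's tip, z up along the rod. The head's underside rests on the stand's top; grip the head across its 20 mm
- shoulder (a point): where the rod enters the middle of the head's underside, 120 mm above the tip
- stand: dark steel thermometer stand, fixed: round foot 76 mm across, upright tube 36 mm across whose top is 126 mm above the worktop, open bore 14 mm wide; origin at the centre of the foot's underside. The thermometer is drawn straight up out of it by at least 126 mm
- small_jigger: bystander: small steel jigger, 37 mm across, 68 mm high, origin at the centre of its underside
- match_box: bystander: red matchbox lying flat, 50x63x18 mm, origin at the centre of its underside
- bitters: bystander: small bottle with a black cap, 39 mm across, 100 mm high, origin at the centre of its underside
Not all that is in view belongs to the job. Of the things that look like the probe, the middle-sized one is meant.

How it is judged (in metres and radians):
On the way, in this order (a step that is already met when the one before it is completed fails the run):
1. the smoker top is seated flat on the glass and let go (horizontal distance between lid and glass below 0.01 m and z of lid in the frame of glass between 0.078 and 0.0835 m and angle between lid's own z axis and vertical below 0.06 rad and contact force between the fingers and lid below 0.05 N), for 0.2 s.
2. the thermometer has been drawn out of its stand (height (world z) of probe above 0.127 m and contact force between the fingers and probe above 1 N), for 0.1 s.
At the end, for the whole second after the job is handed in: Smoker top seated on the glass (axes within 10 mm, flat to 0.06 rad); gripper holds the thermometer still, upright to 0.08 rad, touching neither, rod within 5 mm of the bore's middle at tip and head, tip 24 to 66 mm above the underside of the glass (horizontal distance between lid and glass below 0.01 m and z of lid in the frame of glass between 0.078 and 0.0835 m and angle between lid's own z axis and vertical below 0.06 rad and angle between glass's own z axis and vertical below 0.05 rad and z of probe in the frame of glass between 0.024 and 0.066 m and horizontal distance between each of probe, shoulder and bore_mouth below 0.005 m and angle between probe's own z axis and vertical below 0.08 rad and contact force between the fingers and probe above 1 N and contact force between probe and lid below 0.1 N and contact force between probe and glass below 0.1 N and linear speed of probe below 0.02 m/s); the arm keeps its last pose, push and grip.
It fails at once if the thermometer touches the smoker top (contact force between probe and lid above 0.3 N).
It fails at once if the thermometer touches the glass (contact force between probe and glass above 0.3 N).
It fails at once if the glass is pushed away more than 25 mm or tipped (distance of glass from where it was at the start of the episode above 0.025 m or angle between glass's own z axis and vertical above 0.3 rad).
It fails at once if a bystander is disturbed (more than 20 mm) (distance of any of small_jigger, match_box, bitters from where it was at the start of the episode above 0.02 m).
It also fails if it takes over 72 s, if anything falls off the work surface, if the arm or the gripper's body presses on something with over 40 N, if the wrist force passes 120 N, or if a joint passes its speed limit or range.

## Working session

There is one attempt and no reset: what is moved stays moved. The work goes in short steps, Python scripts to look and compute and a tool call to move; the robot and the scene stay as the last step left them, time stands still between calls to the robot, and variables do not carry over. Pictures are saved under pics/ and viewed, at most 10 in all, crops included, and the job is handed in when it is done.

Besides the shell and the picture viewer there is one more tool, called after ">>>" as name(argument=value, ...) on one line, values as JSON. carry_out: Moves the arm, as the interface text tells. Its arguments: {"type":"object","properties":{"rows":{"type":"array"},"newtons":{"type":"number"}},"required":["rows"]}

```bash
mkdir -p pics
cat > h.py <<'E'
import numpy as np, cv2
from workcell import bot, eyes
def grab(n):
    p,d=eyes.grab_frame(n); np.savez(f'{n}.npz',p=p,d=d); return p,d
def cloud(n,d):
    c=eyes.camera_params(n); f=d.shape[0]/2/np.tan(np.radians(c['vfov'])/2)
    v,u=np.mgrid[:d.shape[0],:d.shape[1]]
    P=np.stack([(u-c['cx'])/f*d,(v-c['cy'])/f*d,d],-1)
    R=cv2.Rodrigues(np.array(c['rvec'],float))[0]
    W=(P-np.array(c['tvec'],float).ravel())@R
    W[d==0]=np.nan
    return W
def load(n):
    z=np.load(f'{n}.npz'); return z['p'],cloud(n,z['d'])
E
python3 - <<'E'
from h import *
for n in('side','top'):
    p,d=grab(n); cv2.imwrite(f'pics/{n}0.png',cv2.resize(p[...,::-1],(800,600)))
    print(eyes.camera_params(n))
s=bot.sense();print(s,bot.finger_overhang)
E
```

```text
{'vfov': 49.795903251961306, 'cx': 255.16856586331411, 'cy': 188.95215386797355, 'rvec': array([ 2.563217  ,  0.38181706, -0.13076201]), 'tvec': array([-491.2475677 ,  -90.17570871, 1246.46734701])}
{'vfov': 53.297243660066485, 'cx': 250.64315202958105, 'cy': 190.90515013675616, 'rvec': array([ 2.14030248, -2.17052178,  0.14495301]), 'tvec': array([ -3.87964707, 534.28637955, 995.82707382])}
{'t': 0.1, 'q': array([ 1.10072433e+00,  3.81144643e-01,  1.29812999e+00,  3.13247844e-05,
        1.46358553e+00, -2.15349368e-01]), 'joint_velocities': array([-3.56486171e-05, -6.35394355e-04, -1.18218681e-03,  5.83901753e-04,
       -9.71708057e-04, -1.03561054e-03]), 'tau': array([ 4.62586628e-03, -4.49215651e+01, -2.31658459e+01, -1.38043670e-04,
        3.63230167e-03,  2.47233189e-06]), 'eef_pos': array([138.47816976, 531.99446896, 201.88347792]), 'ee_rot': array([-3.14036108e+00, -3.01273800e-04,  2.88686646e+00]), 'wrist_force': array([ 0.5104725 , -0.31909484,  0.01538098]), 'ft_torque': array([-0.01476   ,  0.06626396, -0.0517532 ]), 'grip_force': 0.0, 'finger_gap': 85.12447939012996} 8.0
```

View pics/side0.png

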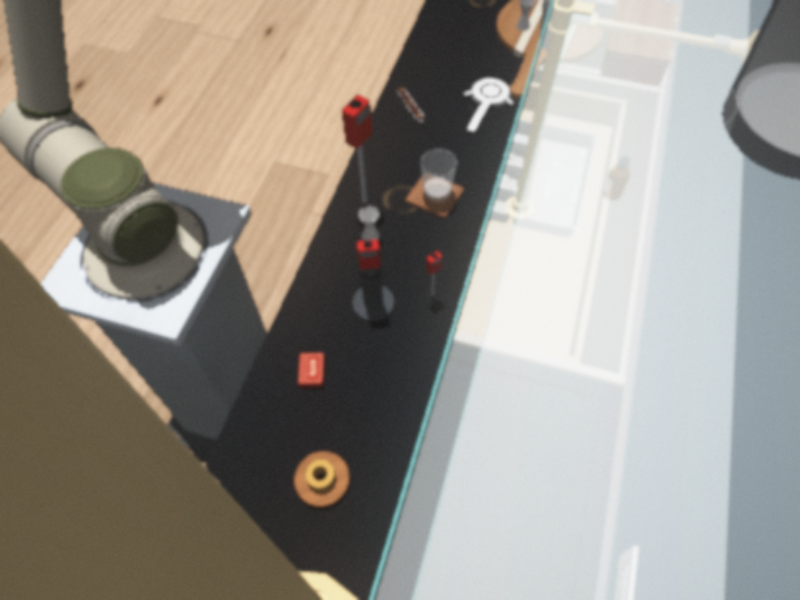

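View pics/top0.png

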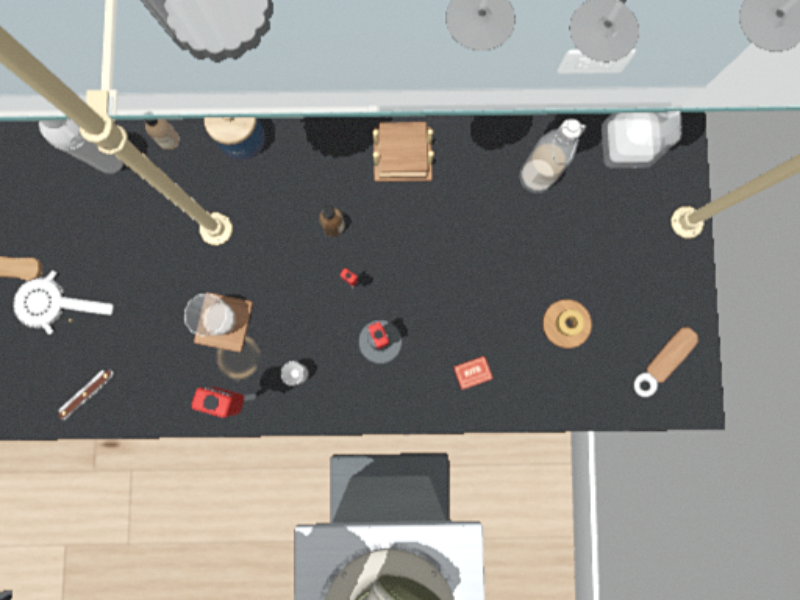

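The pictures show three red-headed things. In the top view (800 px scale) they are a large one at (213,402), a middle one standing in the dark stand at (377,335), and a small one at (348,276). The middle one in the stand is the probe. The lid is at (568,322), the glass on its coaster at about (217,316), the jigger at (293,373), the matchbox at (473,372) and the bitters at (332,221).

Run:
```python
from h import *
k=512/800
for n,boxes in (('top',dict(lid=(530,290,605,355),probe=(350,310,410,370),glass=(175,280,265,360),jig=(270,350,320,395),big=(180,375,260,425),small=(330,260,370,295),match=(450,350,500,395),bit=(310,195,355,245))),
 ('side',dict(lid=(285,440,360,515),probe=(340,230,400,330),glass=(400,140,470,225),big=(335,90,385,240)))):
    p,W=load(n)
    for o,b in boxes.items():
        x0,y0,x1,y1=[int(round(t*k)) for t in b]
        w=W[y0:y1,x0:x1].reshape(-1,3); c=p[y0:y1,x0:x1].reshape(-1,3).astype(int)
        ok=np.isfinite(w[:,0])&(w[:,2]>4); w=w[ok];c=c[ok]
        print(n,o,len(w))
        hi=np.percentile(w[:,2],98)
        for zl,zh in ((4,13),(13,25),(25,60),(60,110),(110,150),(150,300)):
            m=(w[:,2]>zl)&(w[:,2]<=zh)
            if m.sum()>5: print('  z',zl,zh,m.sum(),'med',np.median(w[m],0).round(1),'min',w[m].min(0).round(),'max',w[m].max(0).round(), c[m].mean(0).round())
p,d=np.load('top.npz')['p'],0
a=cv2.resize(p[190:240,215:275,::-1],(480,400),interpolation=2)
p=np.load('side.npz')['p']; b=cv2.resize(p[145:210,215:265,::-1],(308,400),interpolation=2)
cv2.imwrite('pics/c1.png',np.hstack([a,b]))
```

```text
top lid 779
  z 4 13 88 med [ 484.9 -309.3    5.6] min [ 437. -387.    4.] max [ 547. -252.   13.] [103.  91.  78.]
  z 13 25 499 med [ 488.7 -310.8   16.6] min [ 450. -356.   13.] max [ 530. -275.   25.] [208. 164. 119.]
  z 25 60 192 med [ 489.1 -313.8   39.8] min [ 468. -337.   25.] max [ 511. -295.   44.] [214. 186. 122.]
top probe 629
  z 4 13 413 med [455.3   8.    8.5] min [414. -37.   4.] max [518.  63.  13.] [111. 117. 120.]
  z 13 25 8 med [447.5   6.5  16.3] min [438.  -6.  13.] max [495.  38.  25.] [ 92.  99. 101.]
  z 60 110 10 med [448.1   5.6  75.7] min [446.  -6.  68.] max [459.  19.  94.] [71. 59. 61.]
  z 110 150 60 med [460.6  12.  126.3] min [445.  -6. 115.] max [478.  28. 147.] [111.  96.  98.]
  z 150 300 134 med [463.   10.  181.5] min [446.  -4. 152.] max [481.  24. 186.] [195.  88.  85.]
top glass 1297
  z 4 13 574 med [483.2 266.8   9.1] min [436. 214.   4.] max [577. 372.  13.] [150. 121.  97.]
  z 13 25 191 med [506.9 296.4  22.9] min [455. 245.  13.] max [549. 319.  25.] [210. 199. 189.]
  z 25 60 228 med [509.  304.8  38.5] min [475. 260.  25.] max [535.
[... 3022 characters left out ...]
[141. 136. 133.]
  z 60 110 366 med [504.3 300.9  79.7] min [470. 256.  60.] max [539. 328.  98.] [113. 111. 110.]
side big 872
  z 4 13 69 med [372.5 223.    5.2] min [304. 127.   4.] max [426. 527.  13.] [71. 66. 64.]
  z 13 25 38 med [411.3 149.2  18.1] min [369. 142.  13.] max [422. 232.  25.] [94. 92. 91.]
  z 25 60 114 med [406.2 163.2  48.2] min [366. 141.  26.] max [423. 233.  60.] [117. 115. 115.]
  z 60 110 88 med [395.5 168.9  67.6] min [366. 136.  60.] max [427. 235. 109.] [106. 104. 104.]
  z 110 150 28 med [372.  228.8 130.1] min [367. 223. 111.] max [375. 234. 149.] [76. 75. 75.]
  z 150 300 535 med [376.8 218.3 229.2] min [351.  19. 150.] max [474. 258. 259.] [109.  52.  46.]
```

View pics/c1.png

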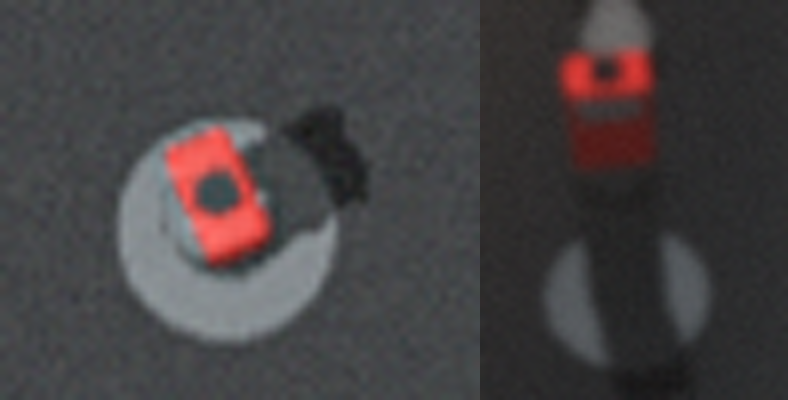

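The crop shows the middle-sized red head on the dark stand's tube, so the choice is confirmed. Next I fit the centres and the head's yaw.

```bash
cat >> h.py <<'E'
from scipy.optimize import least_squares
def circ(q,r=None):
    c0=(q.min(0)+q.max(0))/2
    if r: return least_squares(lambda c:np.hypot(*(q-c).T)-r,c0,loss='soft_l1').x
    s=least_squares(lambda c:np.hypot(*(q-c[:2]).T)-c[2],[*c0,30],loss='soft_l1').x; return s
def sel(W,c,r,z0,z1):
    with np.errstate(invalid='ignore'):
        m=(np.hypot(W[...,0]-c[0],W[...,1]-c[1])<r)&(W[...,2]>z0)&(W[...,2]<z1)
    return m
E
python3 - <<'E'
from h import *
for n in('top','side'):
    p,W=load(n)
    q=W[sel(W,(489,-316),30,34,46)][:,:2]; print(n,'collar',cv2.minEnclosingCircle(q.astype(np.float32)),q.mean(0),circ(q))
    q=W[sel(W,(489,-316),50,13,20)][:,:2]; print('flange',cv2.minEnclosingCircle(q.astype(np.float32)),q.mean(0))
    w=W[sel(W,(505,292),45,84,101)]; q=w[:,:2]; print('glass',len(q),cv2.minEnclosingCircle(q.astype(np.float32)),circ(q),np.percentile(w[:,2],[50,90,99]))
    w=W[sel(W,(464,10),30,176,190)]; q=w[:,:2];print('head',len(q),cv2.minAreaRect(q.astype(np.float32)),q.mean(0),np.median(w[:,2]))
    hd=np.degrees(.5*np.arctan2(2*np.cov(q.T)[0,1],np.cov(q.T)[0,0]-np.cov(q.T)[1,1]));print('axis deg',hd)
    w=W[sel(W,(464,8),26,20,110)];q=w[:,:2];print('tube',len(q),circ(q,18))
    q=W[sel(W,(460,5),50,5,12)][:,:2];print('foot',cv2.minEnclosingCircle(q.astype(np.float32)))
E
```

```text
top collar ((489.9795837402344, -316.1594543457031), 21.613300323486328) [ 489.99842057 -315.70768276] [ 490.07315978 -315.61871051   17.26036214]
flange ((489.953857421875, -316.0478210449219), 41.992942810058594) [ 489.54208964 -313.49697082]
glass 148 ((505.406494140625, 291.1764831542969), 34.77809524536133) [505.44930086 290.55177237  32.78778927] [94.20587992 97.09996468 99.84424336]
head 129 ((463.8853759765625, 10.79831314086914), (32.92750549316406, 20.526363372802734), 25.456178665161133) [463.65453995  10.92419076] 181.69538128120206
axis deg 20.239351077714147
tube 16 [464.27838599  11.20175198]
foot ((457.575927734375, 10.417311668395996), 43.45442581176758)
side collar ((489.149169921875, -316.8337097167969), 22.050317764282227) [ 489.2654971  -317.86401309] [ 489.32063564 -317.61747153   17.21893289]
flange ((488.7605285644531, -316.85247802734375), 41.937339782714844) [ 491.07075804 -319.40371821]
glass 148 ((504.2925720214844, 291.5090637207031), 36.59177780151367) [504.89289277 290.54234894  32.85140306] [90.82329531 95.82765825 97.75589291]
head 97 ((463.0417175292969, 11.061275482177734), (32.20454406738281, 21.211231231689453), 18.94599723815918) [463.83801102   9.26777061] 180.67984879286234
axis deg 24.21368220623756
tube 227 [462.41320335  11.51742014]
foot ((465.2947998046875, 3.892179489135742), 43.07522964477539)
```

>>> carry_out(rows=[0.085,0,0,-0.03,0,0,0,0.085,0,0,-0.03,0,0,0,0.085,-0.0185,-0.0244,-0.03,0,0,0,0.085,-0.0185,-0.0244,0,0,0,0,0.085,-0.0185,-0.0244,0,0,0,0,0.085,-0.0185,-0.0244,0,0,0,0,0.085,-0.0185,-0.0244,0,0,0,0,0.085,-0.0185,-0.0244,0,0,0,0,0.085,-0.0185,-0.0244,0,0,0,0,0.085,-0.0185,-0.0244,0,0,0,0,0.085,-0.0185,-0.0244,0,0,0,0,0.085,-0.0185,-0.0244,0,0,0,0], newtons=40)

```text
t: 1.1
eef_pos: [255.8, 248.9, 291.4]
ee_rot: [-3.141, -0.0, 2.887]
wrist_force: [0.7, -0.2, -0.3]
finger_gap: 84.8
grip_force: 0.0
```

>>> carry_out(rows=[0.085,-0.0185,-0.0244,0,0,0,0,0.085,-0.0185,-0.0244,0,0,0,0,0.085,-0.0185,-0.0244,0,0,0,0,0.085,-0.0185,-0.0244,0,0,0,0,0.085,-0.0185,-0.0244,0,0,0,0,0.085,-0.0185,-0.0244,0,0,0,0,0.085,-0.0185,-0.0244,0,0,0,0,0.085,-0.0185,-0.0244,0,0,0,0,0.085,-0.0185,-0.0244,0,0,0,0,0.085,-0.0185,-0.0244,0,0,0,0,0.085,0,0,0,0,0,0,0.085,0,0,0,0,0,0])

```text
t: 2.1
eef_pos: [373.4, -33.4, 291.1]
ee_rot: [3.141, -0.002, 2.884]
wrist_force: [0.0, 0.5, 0.7]
finger_gap: 84.9
grip_force: 0.0
```

>>> carry_out(rows=[0.085,-0.0184,-0.0245,0,0,0,0,0.085,-0.0184,-0.0245,0.01,0,0,0,0.085,-0.0184,-0.0245,0.02,0,0,0,0.085,-0.0184,-0.0245,0.02,0,0,0,0.085,-0.0184,-0.0245,0.02,0,0,0,0.085,-0.0184,-0.0245,0.02,0,0,0,0.085,-0.0184,-0.0245,0.02,0,0,0,0.085,-0.0184,-0.0245,0.02,0,0,0,0.085,-0.0184,-0.0245,0.02,0,0,0,0.085,-0.0184,-0.0245,0.02,0,0,0,0.085,0,0,0.02,0,0,0,0.085,0,0,0,0,0,0])

```text
t: 3.1
eef_pos: [488.6, -314.3, 97.5]
ee_rot: [3.138, -0.007, 2.887]
wrist_force: [0.3, 0.6, -0.6]
finger_gap: 85.4
grip_force: 0.0
```

```bash
cat >> h.py <<'E'
from scipy.spatial.transform import Rotation as Ro
def todo(t):
    s=bot.sense(); R=Ro.from_euler('xyz',s['ee_rot'])
    print('pos',s['eef_pos'].round(1),'rot',s['ee_rot'].round(4),'q',s['q'].round(2),'tool shift',R.inv().apply(np.array(t)-s['eef_pos']).round(1))
E
python3 -c "
from h import *
todo((489.6,-316.5,26))"
```

```text
pos [ 488.6 -314.3   97.5] rot [ 3.1376 -0.0066  2.8867] q [-0.78  0.53  1.37  0.    1.25 -2.09] tool shift [-2.  -2.1 71.5]
```

>>> carry_out(rows=[0.085,-0.001,-0.001,0.015,0,0,0,0.085,-0.001,-0.001,0.015,0,0,0,0.085,0,0,0.015,0,0,0,0.085,0,0,0.01,0,0,0,0.085,0,0,0.01,0,0,0,0.085,0,0,0.0065,0,0,0,0.085,0,0,0,0,0,0,0.085,0,0,0,0,0,0])

```text
t: 3.77
eef_pos: [491.3, -318.3, 30.5]
ee_rot: [-3.141, 0.0, 2.887]
wrist_force: [-0.2, -0.5, 0.1]
finger_gap: 85.1
grip_force: 0.0
```

>>> carry_out(rows=[0.03,0,0,0,0,0,0,0.03,0,0,0,0,0,0,0.03,0,0,0,0,0,0,0.03,0,0,0,0,0,0,0.03,0,0,0,0,0,0,0.03,0,0,0,0,0,0,0.03,0,0,0,0,0,0,0.03,0,0,0,0,0,0,0.03,0,0,0,0,0,0,0.03,0,0,0,0,0,0])

```text
t: 4.6
eef_pos: [491.1, -318.4, 30.1]
ee_rot: [3.142, -0.0, 2.887]
wrist_force: [-0.1, -0.3, 0.2]
finger_gap: 29.8
grip_force: 0.0
```

Run:
```python
from h import *
a,_=grab('side');t,_=grab('top')
a=cv2.resize(a[240:340,170:250,::-1],(400,500),interpolation=2)
b=cv2.resize(t[170:240,330:400,::-1],(400,500),interpolation=2)
cv2.imwrite('pics/g1.png',np.hstack([a,b])); print(bot.sense()['finger_gap'])
```

```text
30.254615086341907
```

View pics/g1.png

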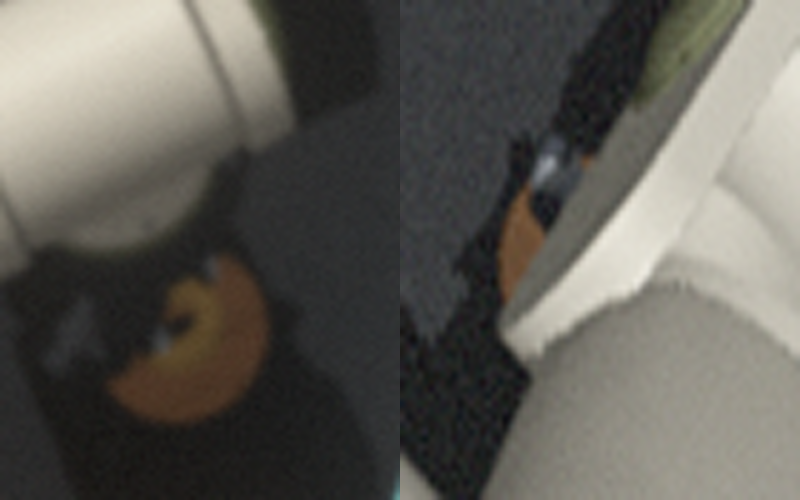

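The side crop shows the lid's bore at about (180,320) and the fingertips at (210,265) and (165,335). They seem to have closed above the collar without holding it, so I check heights from the depth.

Run:
```python
from h import *
p,W=load('side')
q=W[sel(W,(489,-316),60,12,20)][:,:2];print('flange',len(q),circ(q[np.hypot(*(q-q.mean(0)).T)>0]),cv2.minEnclosingCircle(q.astype(np.float32)))
for x,y in((210,265),(165,335),(185,300),(200,310),(180,325)):
    v,u=int(240+y/5),int(170+x/5); print(x,y,W[v-1:v+2,u-1:u+2].reshape(-1,3).round(0)[[0,4,8]].tolist(),p[v,u])
q=W[sel(W,(489,-316),60,26,60)];print(len(q),q[:,:2].min(0),q[:,:2].max(0),np.percentile(q[:,2],[10,50,90]))
p,W=load('top')
q=W[sel(W,(489,-316),60,12,20)][:,:2];print('flange',len(q),q.min(0),q.max(0))
w=W[int(170+165/7.14),int(330+548/5.7)];print(w)
```

```text
flange 407 [ 489.77026596 -317.17593823   32.59695045] ((489.4058532714844, -317.5254211425781), 41.36796188354492)
210 265 [[506.0, -304.0, 92.0], [507.0, -303.0, 82.0], [507.0, -301.0, 69.0]] [66 63 61]
165 335 [[497.0, -338.0, 88.0], [497.0, -337.0, 76.0], [498.0, -336.0, 65.0]] [59 58 56]
185 300 [[487.0, -306.0, 28.0], [488.0, -306.0, 19.0], [490.0, -306.0, 16.0]] [82 63 40]
200 310 [[495.0, -308.0, 25.0], [501.0, -314.0, 42.0], [504.0, -314.0, 39.0]] [87 69 43]
180 325 [[482.0, -311.0, -2.0], [486.0, -314.0, 2.0], [497.0, -324.0, 39.0]] [37 31 28]
126 [ 481.89242745 -338.49502512] [ 510.39307729 -298.18045296] [32.12479896 38.58293189 40.65550705]
flange 68 [ 477.88898383 -319.88717944] [ 529.835272   -274.76193178]
[ 483.07391658 -332.02384636  360.32468877]
```

Run:
```python
from h import *
for n in('side','top'):
    p,W=load(n); m=sel(W,(491,-318),60,43,130)
    w=W[m]; print(n,len(w))
    for z in range(40,130,6):
        k=(w[:,2]>z)&(w[:,2]<=z+6)
        if k.sum(): print(z,k.sum(),w[k].mean(0).round(),w[k].min(0).round(),w[k].max(0).round(),p[m][k].mean(0).round())
```

```text
side 166
40 1 [ 496. -306.   44.] [ 496. -306.   44.] [ 496. -306.   44.] [91. 71. 44.]
58 5 [ 501. -310.   63.] [ 496. -339.   60.] [ 507. -302.   64.] [61. 53. 44.]
64 6 [ 502. -314.   68.] [ 493. -341.   65.] [ 507. -294.   69.] [62. 56. 49.]
70 14 [ 498. -324.   73.] [ 485. -346.   70.] [ 507. -294.   74.] [54. 51. 46.]
76 9 [ 496. -333.   79.] [ 489. -346.   76.] [ 507. -299.   82.] [49. 47. 45.]
82 8 [ 501. -321.   85.] [ 495. -341.   82.] [ 507. -301.   88.] [54. 53. 53.]
88 3 [ 501. -317.   92.] [ 491. -346.   91.] [ 507. -301.   92.] [46. 44. 44.]
94 3 [ 495. -343.   98.] [ 491. -348.   95.] [ 498. -338.   99.] [40. 39. 40.]
100 7 [ 497. -339.  104.] [ 490. -350.  100.] [ 510. -299.  106.] [36. 34. 33.]
106 28 [ 495. -336.  110.] [ 481. -364.  106.] [ 515. -275.  112.] [36. 35. 33.]
112 40 [ 488. -344.  114.] [ 476. -367.  112.] [ 516. -271.  117.] [33. 32. 31.]
118 15 [ 496. -341.  121.] [ 480. -371.  118.] [ 515. -275.  124.] [33. 31. 30.]
124 27 [ 502. -321.  127.] [ 488. -370.  124.] [ 517. -269.  130.] [35. 34. 33.]
top 4
106 1 [ 493. -270.  110.] [ 493. -270.  110.] [ 493. -270.  110.] [65. 57. 47.]
118 1 [ 494. -265.  121.] [ 494. -265.  121.] [ 494. -265.  121.] [72. 57. 49.]
124 2 [ 494. -267.  126.] [ 494. -268.  124.] [ 494. -266.  127.] [38. 36. 35.]
```

The lid has not moved. The fingertips closed above the collar, higher than the TCP figure suggests. With the tips above 40 mm, going down 14 mm more is safe.

>>> carry_out(rows=[0.085,0,0,0,0,0,0,0.085,0,0,0,0,0,0,0.085,0,0,0,0,0,0,0.085,0,0,0,0,0,0,0.085,0.001,0.001,0,0,0,0,0.085,0.001,0.001,0,0,0,0,0.085,0,0,0.005,0,0,0,0.085,0,0,0.005,0,0,0,0.085,0,0,0.004,0,0,0,0.085,0,0,0,0,0,0])

```text
t: 5.53
eef_pos: [489.2, -315.6, 14.9]
ee_rot: [3.141, -0.002, 2.887]
wrist_force: [-0.5, 0.0, -0.8]
finger_gap: 84.8
grip_force: 0.0
```

>>> carry_out(rows=[0.03,0,0,0,0,0,0,0.03,0,0,0,0,0,0,0.03,0,0,0,0,0,0,0.03,0,0,0,0,0,0,0.03,0,0,0,0,0,0,0.03,0,0,0,0,0,0,0.03,0,0,0,0,0,0,0.03,0,0,0,0,0,0])

```text
t: 6.2
eef_pos: [489.7, -316.0, 16.1]
ee_rot: [-3.142, 0.0, 2.887]
wrist_force: [-0.3, -0.5, 0.1]
finger_gap: 30.2
grip_force: 0.0
```

Run:
```python
from h import *
a,_=grab('side'); p,W=load('side'); m=sel(W,(491,-318),60,26,112); w=W[m]
for z in range(26,112,5):
        k=(w[:,2]>z)&(w[:,2]<=z+5)
        if k.sum(): print(z,k.sum(),w[k].mean(0).round(),w[k].min(0).round(),w[k].max(0).round(),p[m][k].mean(0).round())
cv2.imwrite('pics/g2.png',cv2.resize(a[255:335,165:245,::-1],(600,600),interpolation=2)); print(bot.sense()['eef_pos'])
```

```text
26 13 [ 500. -325.   28.] [ 486. -339.   26.] [ 510. -305.   31.] [81. 64. 40.]
31 15 [ 501. -323.   35.] [ 485. -338.   31.] [ 510. -302.   36.] [82. 65. 41.]
36 71 [ 500. -318.   39.] [ 488. -339.   36.] [ 510. -301.   41.] [83. 66. 42.]
41 16 [ 501. -320.   42.] [ 491. -337.   41.] [ 508. -301.   46.] [81. 66. 42.]
46 3 [ 500. -313.   49.] [ 494. -337.   49.] [ 504. -300.   49.] [72. 64. 54.]
51 4 [ 496. -320.   54.] [ 490. -340.   54.] [ 501. -301.   54.] [58. 53. 46.]
56 11 [ 495. -328.   59.] [ 485. -343.   56.] [ 505. -298.   61.] [60. 56. 50.]
61 7 [ 499. -316.   64.] [ 489. -344.   63.] [ 505. -293.   66.] [52. 50. 47.]
66 5 [ 499. -322.   68.] [ 490. -341.   66.] [ 506. -297.   70.] [51. 48. 46.]
71 6 [ 495. -333.   73.] [ 487. -344.   71.] [ 505. -301.   76.] [47. 47. 47.]
76 2 [ 501. -317.   78.] [ 496. -334.   78.] [ 505. -300.   79.] [42. 41. 39.]
81 3 [ 494. -338.   84.] [ 489. -344.   81.] [ 497. -332.   86.] [39. 38. 36.]
86 6 [ 499. -325.   89.] [ 489. -348.   88.] [ 511. -280.   91.] [35. 34. 34.]
91 9 [ 490. -345.   94.] [ 481. -361.   91.] [ 496. -339.   96.] [35. 33. 32.]
96 41 [ 489. -337.   98.] [ 476. -364.   96.] [ 514. -276.  101.] [34. 33. 32.]
101 23 [ 490. -339.  103.] [ 475. -366.  101.] [ 514. -270.  106.] [34. 33. 32.]
106 15 [ 500. -323.  108.] [ 488. -368.  106.] [ 515. -264.  110.] [35. 34. 32.]
111 2 [ 489. -352.  112.] [ 489. -364.  112.] [ 489. -341.  112.] [31. 30. 30.]
[ 489.66142301 -315.95657856   16.12423878]
```

View pics/g2.png

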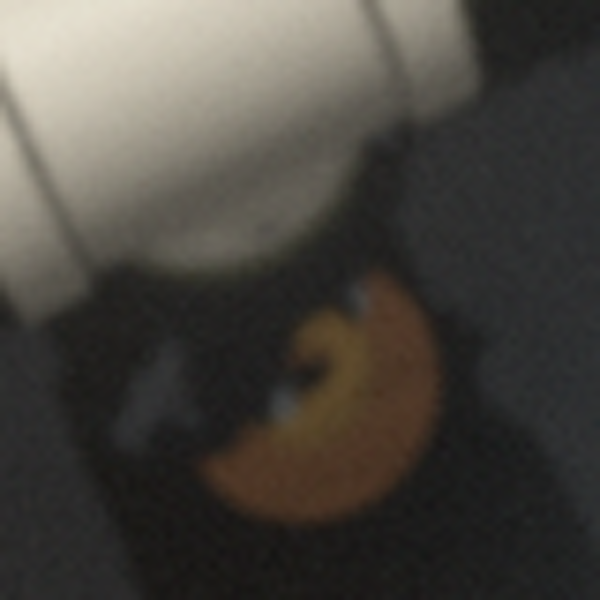

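The picture shows the tips still above the collar, at (358,297) and (285,403), with depth about z 47 while TCP z is 16. So the real tips are about 30 mm behind the reported TCP. I go down 23 mm more with the fingers open, which keeps them above the flange.

>>> carry_out(rows=[0.085,0,0,0,0,0,0,0.085,0,0,0,0,0,0,0.085,0,0,0,0,0,0,0.085,0,0,0,0,0,0,0.085,0,0,0.002,0,0,0,0.085,0,0,0.006,0,0,0,0.085,0,0,0.006,0,0,0,0.085,0,0,0.005,0,0,0,0.085,0,0,0.004,0,0,0,0.085,0,0,0,0,0,0])

```text
t: 7.08
eef_pos: [489.2, -315.5, -8.1]
ee_rot: [3.141, -0.002, 2.887]
wrist_force: [-0.8, 0.5, -0.7]
finger_gap: 84.5
grip_force: 0.0
```

>>> carry_out(rows=[0.03,0,0,0,0,0,0,0.03,0,0,0,0,0,0,0.03,0,0,0,0,0,0,0.03,0,0,0,0,0,0,0.03,0,0,0,0,0,0,0.03,0,0,0,0,0,0,0.03,0,0,0,0,0,0,0.03,0,0,0,0,0,0])

```text
t: 7.75
eef_pos: [489.9, -316.2, -6.2]
ee_rot: [-3.141, 0.001, 2.887]
wrist_force: [-1.4, 1.2, 6.3]
finger_gap: 43.0
grip_force: 40.4
```

It is gripped at 43 mm, the collar diameter. I lift it and carry it over to the glass.

>>> carry_out(rows=[0.03,0,0,-0.003,0,0,0,0.03,0,0,-0.01,0,0,0,0.03,0,0,-0.02,0,0,0,0.03,0,0,-0.025,0,0,0,0.03,0,0,-0.025,0,0,0,0.03,0,0,-0.025,0,0,0,0.03,0,0,-0.025,0,0,0,0.03,0,0,-0.025,0,0,0,0.03,0,0,-0.025,0,0,0,0.03,0,0,-0.025,0,0,0,0.03,0,0,-0.02,0,0,0,0.03,0,0,0,0,0,0], newtons=60)

```text
t: 8.75
eef_pos: [490.6, -316.7, 225.9]
ee_rot: [-3.138, 0.007, 2.887]
wrist_force: [-0.2, -0.2, -0.8]
finger_gap: 41.4
grip_force: 61.1
```

>>> carry_out(rows=[0.03,0.003,0.012,0,0,0,0,0.03,0.0055,0.0235,0,0,0,0,0.03,0.0055,0.0235,0,0,0,0,0.03,0.0055,0.0235,0,0,0,0,0.03,0.0055,0.0235,0,0,0,0,0.03,0.0055,0.0235,0,0,0,0,0.03,0.0055,0.0235,0,0,0,0,0.03,0.0055,0.0235,0,0,0,0,0.03,0.0055,0.0235,0,0,0,0,0.03,0.0055,0.0235,0,0,0,0,0.03,0.0055,0.0235,0,0,0,0,0.03,0.0055,0.0235,0,0,0,0])

```text
t: 9.75
eef_pos: [495.0, -35.9, 219.5]
ee_rot: [3.141, -0.003, 2.887]
wrist_force: [0.3, -0.4, -2.4]
finger_gap: 41.8
grip_force: 61.1
```

>>> carry_out(rows=[0.03,0.0055,0.0235,0,0,0,0,0.03,0.0055,0.0235,0,0,0,0,0.03,0.0055,0.0235,0,0,0,0,0.03,0.0055,0.0235,0,0,0,0,0.03,0.0055,0.0235,0,0,0,0,0.03,0.0055,0.0235,0,0,0,0,0.03,0.0055,0.0235,0,0,0,0,0.03,0.0055,0.0235,0,0,0,0,0.03,0.0055,0.0235,0,0,0,0,0.03,0.0055,0.0235,0,0,0,0,0.03,0.0055,0.0235,0,0,0,0,0.03,0.003,0.012,0,0,0,0])

```text
t: 10.75
eef_pos: [501.4, 242.1, 219.4]
ee_rot: [-3.141, -0.003, 2.889]
wrist_force: [-1.0, -0.4, -1.8]
finger_gap: 41.6
grip_force: 61.1
```

Run:
```python
from h import *
grab('top');a,_=grab('side'); todo((505,291,84)); print(bot.sense()['finger_gap'])
cv2.imwrite('pics/g3.png',np.hstack([cv2.resize(a[40:160,210:310,::-1],(400,480),interpolation=2),cv2.resize(np.load('top.npz')['p'][150:250,100:200,::-1],(400,480))]))
for n in('side','top'):
    p,W=load(n)
    m=sel(W,(505,291),70,150,290)&(p[...,0].astype(int)-p[...,2]>25); w=W[m]
    print(n,len(w),w.min(0) if len(w) else 0,w.max(0) if len(w) else 0)
    for z in range(180,290,10):
        k=(w[:,2]>z)&(w[:,2]<=z+10)
        if k.sum()>5: print(z,k.sum(),w[k].min(0).round(),w[k].max(0).round(),p[m][k].mean(0).round())
```

```text
pos [501.8 241.2 219.7] rot [-3.1405e+00 -2.5000e-03  2.8895e+00] q [ 0.24  0.38  1.24  0.    1.52 -1.08] tool shift [  9.   49.2 135.7]
42.173242897709564
side 278 [460.20406316 221.2047417  236.92623468] [541.65965152 278.3211774  286.27894331]
230 33 [460. 222. 237.] [539. 278. 240.] [84. 61. 44.]
240 139 [462. 222. 240.] [542. 273. 249.] [87. 63. 45.]
250 38 [501. 221. 250.] [523. 258. 260.] [82. 65. 42.]
260 65 [499. 223. 260.] [523. 264. 268.] [86. 68. 43.]
top 146 [464.92371455 222.66644171 239.23362149] [540.95940002 251.22508992 267.00167464]
230 10 [469. 224. 239.] [539. 250. 240.] [112.  84.  59.]
240 125 [465. 223. 240.] [541. 251. 249.] [110.  82.  58.]
260 6 [484. 229. 263.] [488. 232. 267.] [106.  89.  58.]
```

View pics/g3.png

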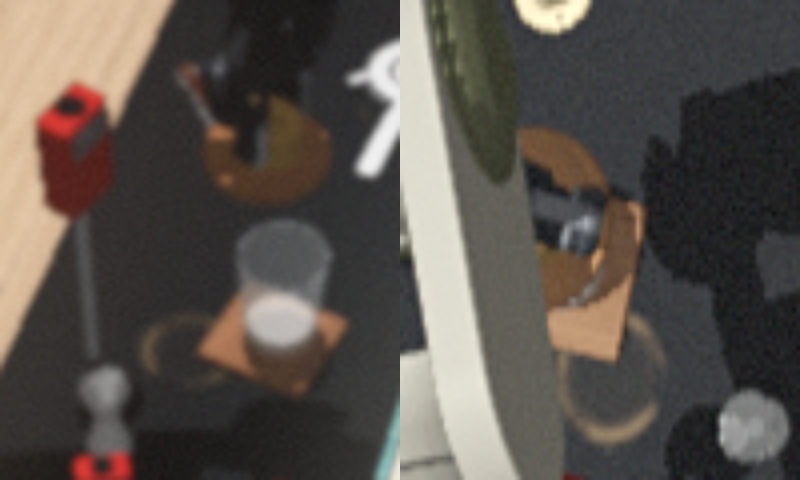

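The lid hangs level in the grip above and short of the glass: the side crop has it at (268,150) and the glass at (285,260). I move over the glass to just above the rim and check.

>>> carry_out(rows=[0.03,0.0015,0.008,0,0,0,0,0.03,0.002,0.011,0,0,0,0,0.03,0.002,0.011,0.01,0,0,0,0.03,0.002,0.011,0.02,0,0,0,0.03,0.0015,0.008,0.02,0,0,0,0.03,0,0,0.02,0,0,0,0.03,0,0,0.015,0,0,0,0.03,0,0,0.01,0,0,0,0.03,0,0,0.01,0,0,0,0.03,0,0,0,0,0,0,0.03,0,0,0,0,0,0,0.03,0,0,0,0,0,0])

```text
t: 11.85
eef_pos: [507.3, 289.4, 116.9]
ee_rot: [3.141, 0.001, 2.887]
wrist_force: [0.1, -0.2, -1.0]
finger_gap: 41.8
grip_force: 61.1
```

```bash
cat > m.py <<'E'
from h import *
import sys
zf=float(sys.argv[1])  # flange top z guess
for n in('side','top'):
    a,_=grab(n); p,W=load(n); z=W[...,2]
    m=sel(W,(505,291),60,zf-6,zf+6)&(p[...,0].astype(int)-p[...,2]>15); q=W[m][:,:2]
    print(n,len(q),q.min(0).round(1),q.max(0).round(1))
    # outer hull points fit r=42
    h=cv2.convexHull(q.astype(np.float32))[:,0]
    best=min(((least_squares(lambda c:np.minimum(np.abs(np.hypot(*(h-c).T)-42),4),[505+dx,291+dy])) for dx in(-6,0,6) for dy in(-6,0,6)),key=lambda s:s.cost)
    print(' flange centre',best.x.round(1),best.cost, np.median(W[m][:,2]))
    g=W[sel(W,(505,291),45,70,98)&~m]; q=g[:,:2]
    print(' glass',len(q),cv2.minEnclosingCircle(q.astype(np.float32)) if len(q) else 0, circ(q) if len(q)>10 else 0)
todo((505,291,84))
E
python3 m.py 134
```

```text
side 254 [466.7 248.1] [548.6 322.8]
 flange centre [507.  289.3] 21.823814293772433 137.7254321565424
 glass 145 ((505.09063720703125, 289.48382568359375), 34.405677795410156) [505.23392042 290.0276594   31.92582381]
top 179 [466.4 248.8] [549.1 298.5]
 flange centre [507.6 290.8] 16.578725498278615 138.49654402738557
 glass 57 ((497.1593322753906, 276.64349365234375), 27.91516876220703) [505.4825659  290.96094152  32.82982886]
pos [507.2 289.4 117. ] rot [3.1406e+00 1.5000e-03 2.8867e+00] q [ 0.32  0.51  1.34  0.    1.29 -1.  ] tool shift [ 2.6  1.  33. ]
```

>>> carry_out(rows=[0.03,0.001,0.0005,0.005,0,0,0,0.03,0.001,0.0005,0.006,0,0,0,0.03,0.0005,0,0.006,0,0,0,0.03,0,0,0.005,0,0,0,0.03,0,0,0.004,0,0,0,0.03,0,0,0.002,0,0,0,0.03,0,0,0,0,0,0])

```text
t: 12.53
eef_pos: [504.4, 290.8, 87.4]
ee_rot: [-3.141, -0.001, 2.887]
wrist_force: [0.4, 0.3, -1.7]
finger_gap: 41.9
grip_force: 61.1
```

>>> carry_out(rows=[0.03,0,0,0.001,0,0,0,0.03,0,0,0.001,0,0,0,0.03,0,0,0,0,0,0])

```text
t: 12.78
eef_pos: [504.6, 290.9, 86.1]
ee_rot: [3.142, 0.0, 2.887]
wrist_force: [-0.2, -1.2, -1.0]
finger_gap: 42.1
grip_force: 61.1
```

>>> carry_out(rows=[0.03,0,0,0.001,0,0,0,0.03,0,0,0.001,0,0,0,0.03,0,0,0,0,0,0])

```text
t: 13.03
eef_pos: [504.5, 290.9, 83.9]
ee_rot: [-3.141, -0.0, 2.887]
wrist_force: [-0.9, 0.2, -1.2]
finger_gap: 41.9
grip_force: 61.1
```

>>> carry_out(rows=[0.03,0,0,0.001,0,0,0,0.03,0,0,0.0005,0,0,0,0.03,0,0,0,0,0,0])

```text
t: 13.28
eef_pos: [504.8, 290.9, 83.4]
ee_rot: [3.141, 0.001, 2.887]
wrist_force: [-1.6, -0.2, 4.4]
finger_gap: 41.8
grip_force: 61.7
```

The flange is on the rim, with 4.4 N of upward force. I release and rise.

>>> carry_out(rows=[0.045,0,0,0,0,0,0,0.05,0,0,0,0,0,0,0.06,0,0,0,0,0,0,0.075,0,0,0,0,0,0,0.075,0,0,0,0,0,0,0.075,0,0,0,0,0,0,0.075,0,0,-0.01,0,0,0,0.075,0,0,-0.02,0,0,0,0.075,0,0,-0.03,0,0,0,0.075,0,0,-0.03,0,0,0,0.075,0,0,-0.03,0,0,0,0.075,0,0,-0.03,0,0,0])

```text
t: 14.28
eef_pos: [504.3, 290.8, 235.0]
ee_rot: [3.141, 0.001, 2.887]
wrist_force: [-1.2, -0.7, -0.6]
finger_gap: 74.8
grip_force: 0.0
```

```bash
python3 m.py 106
python3 - <<'E'
from h import *
p,W=load('side')
q=W[sel(W,(505,291),60,100,112)]; A=np.c_[q[:,:2]-q[:,:2].mean(0),np.ones(len(q))]; print('flange plane',np.linalg.lstsq(A,q[:,2],rcond=None)[0])
q=W[sel(W,(505,291),30,124,137)][:,:2];print('collar',len(q),cv2.minEnclosingCircle(q.astype(np.float32)))
cv2.imwrite('pics/g4.png',cv2.resize(p[70:150,240:320,::-1],(500,500),interpolation=2))
todo((463.5,10.9,220))
E
```

```text
side 316 [464.  249.8] [545.9 330. ]
 flange centre [504.9 290.8] 16.23677924600687 105.31652380318481
 glass 83 ((511.3911437988281, 282.328369140625), 35.22106170654297) [504.572358   292.11867518  33.46940475]
top 530 [463.7 250.3] [546.6 333.7]
 flange centre [505.3 291.9] 4.644759798639795 106.2416036027297
 glass 7 ((490.6217956542969, 287.6839599609375), 26.393190383911133) 0
pos [506.1 291.5 238.6] rot [3.136  0.0086 2.887 ] q [ 0.32  0.42  1.14  0.    1.58 -1.  ] tool shift [  2.3  -1.6 154.5]
flange plane [-4.69262931e-04  2.47549849e-03  1.05444347e+02]
collar 113 ((504.43145751953125, 291.411865234375), 22.51879119873047)
pos [506.1 291.5 238.6] rot [3.136  0.0086 2.887 ] q [ 0.32  0.42  1.14  0.    1.58 -1.  ] tool shift [ -29.3 -282.4   17.2]
```

View pics/g4.png

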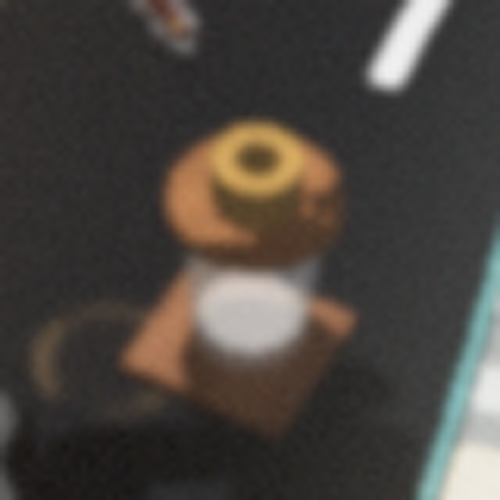

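The lid is seated flat at about (504.8, 291.2), with the flange top at 106. The picture shows it level on the glass, bore at (260,157). Next is the probe.

>>> carry_out(rows=[0.06,-0.0024,-0.0235,0,0,0,0,0.06,-0.0024,-0.0235,0,0,0,0,0.06,-0.0024,-0.0235,0,0,0,0,0.06,-0.0024,-0.0235,0,0,0,0,0.06,-0.0024,-0.0235,0,0,0,0,0.06,-0.0024,-0.0235,0,0,0,0,0.06,-0.0024,-0.0235,0,0,0,0,0.06,-0.0024,-0.0235,0,0,0,0,0.06,-0.0024,-0.0235,0,0,0,0,0.06,-0.0024,-0.0235,0,0,0,0,0.06,-0.0024,-0.0235,0,0,0,0,0.06,-0.0024,-0.0235,0,0,0,0])

```text
t: 15.38
eef_pos: [460.8, 9.7, 232.6]
ee_rot: [-3.142, -0.0, 2.887]
wrist_force: [0.2, 0.1, 0.0]
finger_gap: 59.7
grip_force: 0.0
```

>>> carry_out(rows=[0.06,0,0,0,0,0,-6.1,0.06,0,0,0,0,0,-6.1,0.06,0,0,0,0,0,-6.1,0.06,0,0,0,0,0,-6.1,0.06,0,0,0,0,0,-6.1,0.06,0,0,0,0,0,-6.1,0.06,0,0,0,0,0,0,0.06,0,0,0,0,0,0,0.06,0,0,0,0,0,0])

```text
t: 16.13
eef_pos: [461.3, 10.8, 232.6]
ee_rot: [3.142, -0.0, -2.761]
wrist_force: [0.4, -0.1, -0.0]
finger_gap: 59.8
grip_force: 0.0
```

```bash
python3 -c "
from h import *
todo((463.5,10.9,121))"
```

```text
pos [461.3  10.8 232.6] rot [ 3.1415e+00 -2.0000e-04 -2.7606e+00] q [-0.23  0.2   1.47 -0.    1.47 -2.19] tool shift [ -2.2  -0.7 111.6]
```

>>> carry_out(rows=[0.06,-0.001,-0.0005,0.01,0,0,0,0.06,-0.001,0,0.018,0,0,0,0.06,0,0,0.018,0,0,0,0.06,0,0,0.018,0,0,0,0.06,0,0,0.018,0,0,0,0.06,0,0,0.014,0,0,0,0.06,0,0,0.01,0,0,0,0.06,0,0,0.005,0,0,0,0.06,0,0,0,0,0,0,0.06,0,0,0,0,0,0])

```text
t: 16.97
eef_pos: [463.6, 11.0, 121.9]
ee_rot: [-3.141, 0.0, -2.758]
wrist_force: [-0.3, -0.0, 0.4]
finger_gap: 59.9
grip_force: 0.0
```

Run:
```python
from h import *
a,_=grab('side'); p,W=load('side'); todo((463.5,10.9,121))
m=sel(W,(463.5,10.9),60,120,230); w=W[m]; c=p[m].astype(int); r=c[:,0]-c[:,2]>25
for z in range(120,230,8):
    for nm,k0 in(('red',r),('gry',~r)):
        k=k0&(w[:,2]>z)&(w[:,2]<=z+8)
        if k.sum()>2: print(nm,z,k.sum(),w[k].mean(0).round(),w[k].min(0).round(),w[k].max(0).round())
cv2.imwrite('pics/g5.png',cv2.resize(a[120:200,200:280,::-1],(500,500),interpolation=2))
```

```text
pos [463.8  10.9 122.2] rot [-3.1410e+00  8.0000e-04 -2.7583e+00] q [-0.23  0.31  1.66 -0.    1.17 -2.19] tool shift [0.2 0.1 1.2]
gry 120 25 [465.  -3. 123.] [448.  -7. 120.] [480.  11. 128.]
gry 128 5 [470.   5. 132.] [453.  -3. 129.] [481.  11. 135.]
gry 136 4 [460.   1. 140.] [451.  -4. 138.] [480.  12. 143.]
red 144 3 [453.  -4. 151.] [451.  -6. 149.] [454.  -3. 152.]
gry 144 3 [481.   9. 148.] [480.   6. 146.] [481.  11. 151.]
gry 152 8 [467.  12. 157.] [446. -23. 155.] [486.  47. 159.]
gry 160 9 [477. -20. 166.] [468. -26. 163.] [487.  10. 168.]
red 168 3 [452.  -3. 172.] [450.  -5. 171.] [454.  -2. 174.]
gry 168 16 [478. -17. 172.] [450. -31. 168.] [487.  42. 176.]
gry 176 9 [471. -15. 178.] [450. -31. 176.] [487.  10. 181.]
gry 200 9 [488. -35. 205.] [467. -44. 201.] [497. -16. 207.]
gry 208 17 [486. -42. 211.] [479. -46. 208.] [496. -35. 213.]
gry 216 16 [473. -14. 222.] [462. -26. 220.] [490.  -3. 224.]
gry 224 21 [479. -16. 226.] [461. -24. 224.] [493.  -9. 229.]
```

View pics/g5.png

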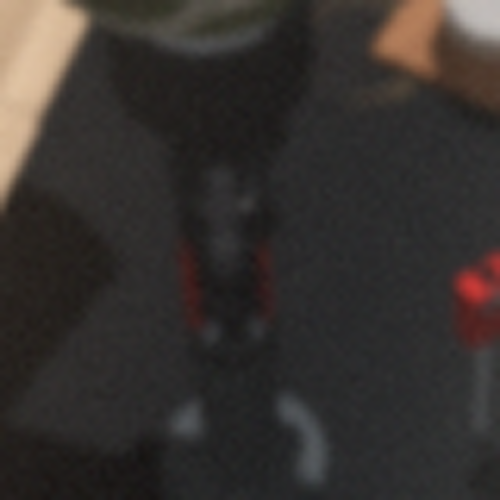

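The fingers straddle the head: the red edges at (190,285) and (265,285) show on either side of the near finger, and the tips are at about z 157. I go 5 mm lower and close.

>>> carry_out(rows=[0.06,0,0,0.003,0,0,0,0.06,0,0,0.003,0,0,0,0.01,0,0,0,0,0,0,0.01,0,0,0,0,0,0,0.01,0,0,0,0,0,0,0.01,0,0,0,0,0,0,0.01,0,0,0,0,0,0,0.01,0,0,0,0,0,0,0.01,0,0,0,0,0,0,0.01,0,0,0,0,0,0,0.01,0,0,0,0,0,0,0.01,0,0,0,0,0,0], newtons=60)

```text
t: 18.02
eef_pos: [463.6, 11.0, 115.8]
ee_rot: [-3.141, 0.0, -2.758]
wrist_force: [0.7, -0.6, 4.0]
finger_gap: 19.5
grip_force: 58.9
```

```bash
python3 -c "
from h import *
todo((463.5,10.9,121)); print(bot.sense()['ft_torque'].round(2))"
```

```text
pos [463.6  11.  115.8] rot [-3.1413e+00  5.0000e-04 -2.7576e+00] q [-0.23  0.32  1.67  0.    1.15 -2.19] tool shift [ 0.1 -0.  -5.2]
[ 0.07 -0.03 -0.  ]
```

>>> carry_out(rows=[0.01,0,0,-0.003,0,0,0,0.01,0,0,-0.008,0,0,0,0.01,0,0,-0.016,0,0,0,0.01,0,0,-0.018,0,0,0,0.01,0,0,-0.018,0,0,0,0.01,0,0,-0.018,0,0,0,0.01,0,0,-0.018,0,0,0,0.01,0,0,-0.018,0,0,0,0.01,0,0,-0.018,0,0,0,0.01,0,0,-0.018,0,0,0,0.01,0,0,-0.014,0,0,0,0.01,0,0,-0.008,0,0,0])

```text
t: 19.02
eef_pos: [463.5, 11.0, 292.5]
ee_rot: [-3.14, 0.002, -2.758]
wrist_force: [0.4, -0.1, -0.8]
finger_gap: 19.4
grip_force: 58.5
```

>>> carry_out(rows=[0.01,0,0,-0.004,0,0,0,0.01,0,0,0,0,0,0,0.01,0,0,0,0,0,0])

```text
t: 19.27
eef_pos: [463.2, 11.1, 294.0]
ee_rot: [3.141, -0.001, -2.758]
wrist_force: [-0.4, 0.8, -0.7]
finger_gap: 19.2
grip_force: 58.5
```

```bash
cat > rod.py <<'E'
from h import *
s=bot.sense(); t=s['eef_pos']; tip=t[2]-110
for n in('side','top'):
    grab(n); p,W=load(n); m=sel(W,t[:2],22,tip-15,tip+115); w=W[m]
    print(n,len(w),'tipz',w[:,2].min() if len(w) else 0)
    if len(w)<12: continue
    # line fit x(z),y(z)
    for i in(0,1):
        f=least_squares(lambda a:a[0]+a[1]*(w[:,2]-tip-60)-w[:,i],[t[i],0],loss='soft_l1',f_scale=2).x
        print('  ','xy'[i],'mid',f[0].round(1),'slope',f[1].round(4),'@tip',(f[0]-60*f[1]).round(1))
todo((504.8,291.2,t[2])); print(s['finger_gap'],s['grip_force'])
E
python3 rod.py
```

```text
side 75 tipz 184.28865594106952
   x mid 463.2 slope 0.0032 @tip 463.1
   y mid 9.3 slope 0.0013 @tip 9.2
top 0 tipz 0
pos [463.1  11.1 293.7] rot [ 3.1405e+00 -1.6000e-03 -2.7576e+00] q [-0.23  0.17  1.33 -0.    1.64 -2.19] tool shift [-1.436e+02  2.441e+02 -2.000e-01]
19.163096123665433 58.51731061935425
```

The rod is vertical and on the TCP axis, tip at z about 184 (TCP − 110). I move over the bore.

>>> carry_out(rows=[0.01,-0.006,0.0101,0,0,0,0,0.01,-0.012,0.0203,0,0,0,0,0.01,-0.012,0.0203,0,0,0,0,0.01,-0.012,0.0203,0,0,0,0,0.01,-0.012,0.0203,0,0,0,0,0.01,-0.012,0.0203,0,0,0,0,0.01,-0.012,0.0203,0,0,0,0,0.01,-0.012,0.0203,0,0,0,0,0.01,-0.012,0.0203,0,0,0,0,0.01,-0.012,0.0203,0,0,0,0,0.01,-0.012,0.0203,0,0,0,0,0.01,-0.012,0.0203,0,0,0,0])

```text
t: 20.37
eef_pos: [503.8, 280.3, 293.7]
ee_rot: [3.142, -0.002, -2.757]
wrist_force: [0.4, -1.4, -0.5]
finger_gap: 19.6
grip_force: 58.6
```

>>> carry_out(rows=[0.01,-0.006,0.0101,0,0,0,0,0.01,0,0,0,0,0,0,0.01,0,0,0,0,0,0,0.01,0,0,0,0,0,0])

```text
t: 20.7
eef_pos: [505.7, 289.8, 294.4]
ee_rot: [-3.141, -0.001, -2.758]
wrist_force: [0.2, 0.1, -0.6]
finger_gap: 19.4
grip_force: 58.7
```

```bash
python3 rod.py
python3 - <<'E'
from h import *
for n in('side','top'):
    p,W=load(n)
    q=W[sel(W,(505,291),26,124,137)][:,:2]; print(n,'collar',len(q),cv2.minEnclosingCircle(q.astype(np.float32)) if len(q) else 0)
    q=W[sel(W,(505,291),55,100,112)][:,:2]; print('flange',len(q),cv2.minEnclosingCircle(q.astype(np.float32)))
E
```

```text
side 75 tipz 185.79518305974614
   x mid 505.7 slope 0.0042 @tip 505.4
   y mid 288.1 slope -0.0037 @tip 288.3
top 44 tipz 189.71148532752815
   x mid 505.2 slope 0.0088 @tip 504.7
   y mid 287.5 slope 0.0017 @tip 287.4
pos [505.8 289.6 294.8] rot [-3.1414  0.     -2.7589] q [ 0.32  0.4   1.01 -0.    1.74 -1.64] tool shift [0.3 1.8 0.3]
19.419053531273406 58.654911518096924
side collar 115 ((504.351806640625, 291.6499328613281), 22.447620391845703)
flange 322 ((506.32928466796875, 292.64520263671875), 43.99400329589844)
top collar 198 ((505.205078125, 291.7762756347656), 21.785470962524414)
flange 602 ((505.84136962890625, 291.9187927246094), 42.47783660888672)
```

>>> carry_out(rows=[0.01,0,0.001,0,0,0,0,0.01,0,0.001,0.006,0,0,0,0.01,0,0,0.01,0,0,0,0.01,0,0,0.01,0,0,0,0.01,0,0,0.01,0,0,0,0.01,0,0,0.006,0,0,0,0.01,0,0,0,0,0,0,0.01,0,0,0,0,0,0])

```text
t: 21.47
eef_pos: [504.9, 292.5, 252.6]
ee_rot: [-3.142, -0.0, -2.758]
wrist_force: [0.3, -0.1, -1.3]
finger_gap: 19.4
grip_force: 58.7
```

```bash
sed -i 's/tip-15,tip+115/max(tip-15,133),tip+115/' rod.py; python3 rod.py
```

```text
side 68 tipz 133.5488875944519
   x mid 505.0 slope -0.0082 @tip 505.5
   y mid 290.4 slope 0.0105 @tip 289.8
top 46 tipz 133.29843121732895
   x mid 504.5 slope 0.0124 @tip 503.7
   y mid 290.3 slope -0.0033 @tip 290.5
pos [505.2 292.6 253.2] rot [-3.1415e+00  1.1000e-03 -2.7577e+00] q [ 0.32  0.41  1.1   0.    1.63 -1.63] tool shift [ 0.9 -1.2  0.6]
19.430580054066464 58.65437150001526
```

>>> carry_out(rows=[0.01,0.0002,-0.0007,0.004,0,0,0,0.01,0,0,0.008,0,0,0,0.01,0,0,0.009,0,0,0,0.01,0,0,0.009,0,0,0,0.01,0,0,0.009,0,0,0,0.01,0,0,0.009,0,0,0,0.01,0,0,0,0,0,0])

```text
t: 22.15
eef_pos: [504.2, 291.6, 202.1]
ee_rot: [3.141, -0.004, -2.758]
wrist_force: [0.3, -0.3, -0.8]
finger_gap: 19.4
grip_force: 58.7
```

>>> carry_out(rows=[0.01,0,0,0.006,0,0,0,0.01,0,0,0.009,0,0,0,0.01,0,0,0.009,0,0,0,0.01,0,0,0.009,0,0,0,0.01,0,0,0.006,0,0,0,0.01,0,0,0.002,0,0,0,0.01,0,0,0,0,0,0,0.01,0,0,0,0,0,0,0.01,0,0,0,0,0,0])

```text
t: 22.9
eef_pos: [505.3, 291.9, 164.1]
ee_rot: [-3.142, 0.001, -2.758]
wrist_force: [0.6, -0.0, -0.8]
finger_gap: 19.5
grip_force: 58.7
```

Run:
```python
from h import *
todo((504.8,291.6,165)); s=bot.sense(); print(s['joint_velocities'].round(3),s['wrist_force'],s['grip_force'])
for n in('side','top'):
    grab(n); p,W=load(n)
    q=W[sel(W,(505,291),26,124,134)][:,:2]; print(n,'collar',len(q),cv2.minEnclosingCircle(q.astype(np.float32)) if len(q) else 0)
    w=W[sel(W,s['eef_pos'][:2],10,137,170)]; print('rod',len(w),np.median(w,0) if len(w) else 0)
    w=W[sel(W,s['eef_pos'][:2],25,165,190)]; print('head low',np.percentile(w[:,2],[0,5]) if len(w) else 0)
cv2.imwrite('pics/g6.png',cv2.resize(np.load('side.npz')['p'][60:150,240:330,::-1],(560,560),interpolation=2))
```

```text
pos [505.3 291.9 164.1] rot [-3.1416e+00  9.0000e-04 -2.7576e+00] q [ 0.32  0.47  1.27  0.    1.41 -1.63] tool shift [ 0.6 -0.2 -0.9]
[ 0.    -0.001  0.001  0.001 -0.002  0.001] [ 0.60778762 -0.0311059  -0.79138815] 58.65345060825348
side collar 119 ((503.5024108886719, 289.67376708984375), 23.53856086730957)
rod 14 [506.24940676 289.92696597 154.29232981]
head low [165.0714888  175.21914372]
top collar 133 ((504.83270263671875, 290.95977783203125), 21.391210556030273)
rod 3 [506.30575953 289.35080822 140.87438873]
head low [179.72736747 180.07974575]
```

View pics/g6.png

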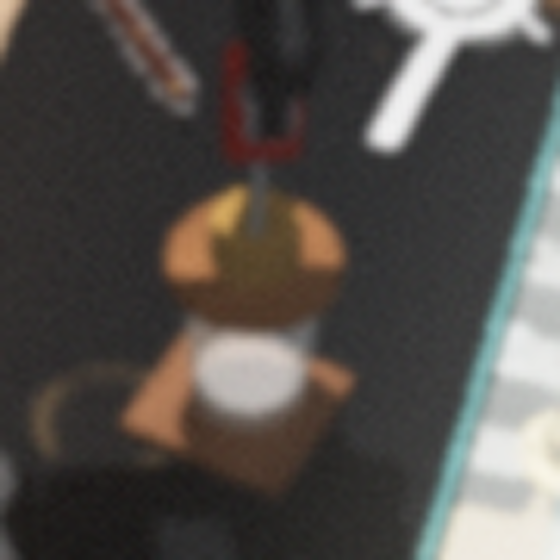

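The rod goes into the bore at (260,230) and the lid is still level. The tip is at z about 54, 45 mm above the glass's underside. Everything is still, so I hand in.

```bash
python3 -c "
from workcell import bot
print(bot.job_done())"
```

```text
the job is handed in; nothing more can be done
None
```

I handed the job in with the smoker top seated flat on the tumbler and the gripper holding the thermometer upright near the middle of the bore. By my measurements its tip is about 45 mm above the underside of the glass; the hand-in gave no verdict.

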